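Slide the sorting plate out over the catch tin and hold it

ROBOT

A 6-joint arm with a two-finger parallel gripper is mounted at the origin on a cart in front of the work surface, level with it; the furniture and walls round the work are solid. World frame = base frame: x ahead of the robot, y to its left, z up, the work surface at z = 0. Lengths are in mm, angles in rad, forces in N, time in s.
With the tool pointing down it reaches from about 400 to 925 mm from the base axis. Payload 12.5 kg.
Tool frame: the origin (TCP) lies midway between the tips of the shut fingers; the grasp point (between the pads) lies 19 mm behind it; z points along the fingers, y is the line along which they close (so a half turn about z gives the same grasp; the last joint's range is limited). The gripper opens to 95 mm and grips with 3 to 60 N. Pads are 20 mm wide; open, the fingers measure 119 mm over their backs; the gripper's body (75 mm by 180 mm) begins 59 mm behind the grasp point.
Start: joints at [1.095, 0.491, 1.559, -0, 1.092, -0.106], TCP at [225.878, 582.774, 214.661] pointing down, gripper open.
Joint ranges: [-3.1, 3.1], [-0.84, 2.19], [0.05, 2.79], [-1.13, 4.28], [0.06, 2.93], [-2.69, 2.69]. Speed limits (rad/s): [2.22, 2.22, 2.79, 3.14, 3.14, 3.14].

INTERFACE

Orientations are given as [roll, pitch, yaw] about the fixed x, y, z axes, in that order (R = Rz(yaw) Ry(pitch) Rx(roll)).
In Python, from cell import state, read_camera, camera_info, env gives the robot as it stands.
- The arm moves only by the tool move_arm, never from a script. Its argument "commands" is a list of rows, each a list of 3 entries, a list of its own where there are three numbers: the shift along the world's x, y, z in cm, then the turn, a rotation vector about the world's x, y, z in degrees, then the opening, from 0 (shut) to 1 (fully open). A call has 1 to 10 rows; each row shifts and turns the commanded pose from where the row before left it; what a row does not reach is not made up. A row lasts 1/10 s, in which the tool goes at most 50 mm and 8.59 degrees, less where a joint would pass 70% of its speed; a pose out of reach is approached as far as the arm can. A call with a gripper value outside its range is refused whole. The fingers move at their own pace and stop on an object; the grip force is fixed at half the most. Time passes only in rows, so rows that do not move let the fingers close. It gives the time, the measured TCP pose, the force, the opening and the grip force at its end, in the units of the state.
- state(): the state, without advancing time (a new reading comes with each control period).
- read_camera(name): name is "scene" or "top" or "wrist"; returns the picture (384x512x3 uint8, blue, green, red); there is no depth.
- camera_info(name): a dict with "K" (3x3 intrinsics, pixels), "k1" (the pictures are not rectified: a ray, as slopes to the right and down, at radius r is drawn at 1 + k1 r^2 times it, then the intrinsics apply), "cam_to_world" (4x4, takes a point from camera to world coordinates). Camera axes: x right, y down, z forward; pixel columns grow to the right and rows downward; lengths in mm; the calibration is good to about 2 mm. A picture is of the moment at which its call begins: read the wrist's pose just before it. camera_info takes no time and is no camera call; for the wrist camera it gives the pose at the moment of the call.
- env.job_done(): hands the job in; it is judged then, once.
The state is a dict: "t": time; "joints": joint angles; "qvel": joint speeds; "tau": joint torques, N m; "eef_pos": TCP position; "tcp_rot": TCP orientation; "ft_force": force on the tool from outside, world axes, zero at the start; "moment": the same for the moment, N m; "opening": opening from 0.0 (shut) to 1.0 (fully open); "grip_force": force on a finger pad.
Only numpy, scipy, OpenCV 4.12 (cv2) and the standard library are available. Lean on these libraries where they do the work, as an engineer would, in place of code of your own. Each camera call takes 0.05 s, during which the arm holds its last target. There are 200 camera calls.

TASK

The square catch tin has toppled over on the base of the grey stand: stand it upright, mouth up, inside the square outline on the base and let go of it. Then slide the metal sorting plate outward along the stand, keeping it lying on the stand, until the line scribed across it is level with the stand's front edge, so that its drop hole is over the tin. That far out the plate would tip over the edge, so do not let go: the program finishes while the gripper still holds it level. Throughout, leave the things round about alone.

Things in the scene. Friction and masses are not known exactly. Their poses are not given: they have to be found in the camera images.
- stand: Grey metal stand, fixed. Origin on the bench; z up, +y = outward (roughly robot's left). Deck: top 90 mm high, y -110 to +60, x +-55 mm; guide strips along both sides (inner faces x = +-48 mm) rise 12.5 mm above it, the plate lies between with 4 mm play each side. In front, a flat base 4 mm thick spans x +-95, y 60 to 270 mm, open above.
- stand_edge (a point): Middle of the top of the front edge of the stand's deck (90 mm above the bench), where the scribed line must come. Axes as stand. Two round magnifier lamp heads hang some 0.3 to 0.45 m above the bench, one beyond the stand, one to its right: keep the arm clear of them.
- stand_spot (a point): Centre of the thin dark square outline (58 mm wide, square to the stand) on top of the base, 4 mm above the bench, 120 mm out from the front edge: where the tin's bottom must stand.
- plate: Loose brushed-metal plate 88 x 220 x 6 mm, 0.3-0.5 kg, on the deck. Origin: centre of underside; y along it to the outward end (as the stand's y), z up. Black grip block at y = -90 mm; 26 mm drop hole at y = +80; dark line scribed across at y = -40, at the start 130-160 mm short of the edge. Centre of mass 20-40 mm outward of the line: line at the edge, it tips unless held.
- plate_mark (a point): The scribed line, at mid width, on the plate's underside. Axes as plate.
- plate_hole (a point): Centre of the drop hole, on the plate's underside.
- plate_grip (a point): Point in the upright black grip block (24 mm in the plate's x, 30 mm in y, rising 36 mm above the plate), 30 mm above the plate's underside, 12 mm below the block's top. Grip it from above across the 24 mm.
- tin: Loose square steel tin, open at one end: 50 x 50 mm outside, 60 mm long, walls 2.5 mm, about 0.12 kg. Origin: outside centre of its closed bottom; x axis to the open mouth, y and z across the flat sides. At the start it lies on a side on the base, origin 29 mm above the bench, mouth roughly toward the deck (stand -y, up to 35 deg to the robot). Upright: x up, origin 4 mm above the bench.
- tape_roll: Bystander: amber tape roll lying flat, 67 mm across, 18 mm high, in front of the stand. Origin centre of underside.
- battery: Bystander: flat dark battery cell, 94 x 42 x 9 mm. Origin centre of underside.
- pot: Bystander: small amber pot with a white lid, 44 mm across, 40 mm high, behind the stand. Origin centre of underside.
Mind the look-alikes: they are no part of the job. What is shaped like the tin but purple is not meant.

How it is judged:
By the outcome, as a careful person would: the job done as asked, in the order asked, and still so for the second after the job is handed in, while the arm keeps its last pose, push and grip.
It also fails if it takes over 64 s, if anything falls off the work surface, if the arm or the gripper's body presses on something with over 40 N, if the wrist force passes 120 N, or if a joint passes its speed limit or range.

## Working session

There is one attempt and no reset: what is moved stays moved. The work goes in short steps, Python scripts to look and compute and a tool call to move; the robot and the scene stay as the last step left them, time stands still between calls to the robot, and variables do not carry over. Pictures are saved under pics/ and viewed, at most 10 in all, crops included, and the job is handed in when it is done.

Besides the shell and the picture viewer there is one more tool, called after "Emit:" as name(argument=value, ...) on one line, values as JSON. move_arm: Moves the arm, as the interface text tells. Its arguments: {"type":"object","properties":{"commands":{"type":"array"}},"required":["commands"]}

```bash
ls; mkdir -p pics; python3 - <<'E'
from cell import state, read_camera, camera_info
import cv2,numpy as np
a=read_camera("scene");b=read_camera("top")
cv2.imwrite("pics/s1.png",a);cv2.imwrite("pics/t1.png",b)
for n in("scene","top","wrist"):
    i=camera_info(n);print(n,np.round(i["K"],1).tolist(),i["k1"],np.round(i["cam_to_world"],3).tolist())
s=state();print(s)
E
```

```text
pics
scene [[461.7, 0.0, 259.9], [0.0, 461.7, 192.3], [0.0, 0.0, 1.0]] 0.033226897333368734 [[0.712, -0.513, 0.48, 10.148], [-0.702, -0.506, 0.5, -497.414], [-0.013, -0.693, -0.721, 888.961], [0.0, 0.0, 0.0, 1.0]]
top [[475.0, 0.0, 252.8], [0.0, 475.0, 189.7], [0.0, 0.0, 1.0]] -0.16735511959902216 [[0.03, -0.989, 0.142, 338.675], [-1.0, -0.028, 0.011, 53.683], [-0.007, -0.143, -0.99, 1405.718], [0.0, 0.0, 0.0, 1.0]]
wrist [[271.5, 0.0, 254.4], [0.0, 271.5, 191.4], [0.0, 0.0, 1.0]] -0.042697266762887785 [[0.361, 0.895, 0.263, 151.074], [0.933, -0.346, -0.103, 612.314], [-0.001, 0.283, -0.959, 385.637], [0.0, 0.0, 0.0, 1.0]]
{'t': 0.1, 'joints': array([ 1.09542985e+00,  4.91514773e-01,  1.55941081e+00, -1.04648444e-05,
        1.09170081e+00, -1.05599432e-01]), 'qvel': array([-0.00131809, -0.00064073, -0.00363014,  0.00072326, -0.00113118,
       -0.00056221]), 'tau': array([ 2.26170727e-03, -6.13623047e+01, -2.58602160e+01,  6.94075646e-02,
        4.70330310e-02, -6.98753593e-05]), 'eef_pos': array([225.75068574, 582.56249517, 214.10287836]), 'tcp_rot': array([-3.14056369e+00, -9.97299955e-05,  2.77183039e+00]), 'ft_force': array([ 0.50762631,  0.10338425, -0.02161266]), 'moment': array([ 0.06169967, -0.01778977,  0.02016696]), 'grip_force': 0.0, 'opening': 0.9994674224812924}
```

View pics/s1.png

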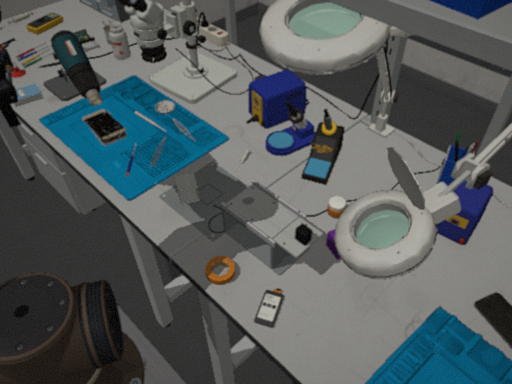

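View pics/t1.png

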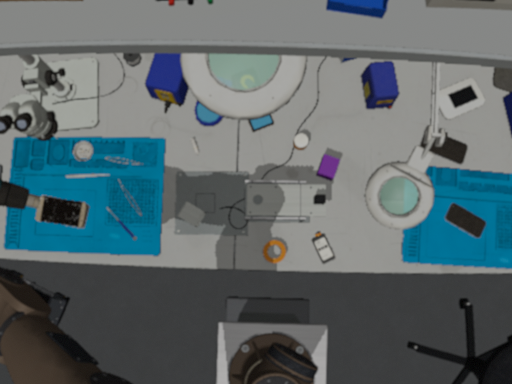

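The overview shows the stand in the top view at about (178–325, 172–235), the tin at (190,213), and the outline at (206,200). The hole is at (258,199) and the black grip at (320,199). In the scene view the tin is at (185,185) and the plate spans (225,195)–(310,240).

```bash
cat > h.py <<'E'
import numpy as np,cv2
from cell import camera_info
def dist(k1): return np.array([k1,0,0,0,0],float)
def pix2w(n,px,z,info=None):
    i=info or camera_info(n);T=np.array(i["cam_to_world"]);K=np.array(i["K"])
    # drawn = 1+k1 r^2 of undistorted ray: OpenCV model
    p=cv2.undistortPoints(np.array(px,float).reshape(-1,1,2),K,dist(i["k1"])).reshape(-1,2)
    d=np.c_[p,np.ones(len(p))]@T[:3,:3].T;o=T[:3,3]
    return o+d*((np.broadcast_to(z,len(p))-o[2])/d[:,2])[:,None]
def w2pix(n,P,info=None):
    i=info or camera_info(n);T=np.linalg.inv(np.array(i["cam_to_world"]))
    P=np.asarray(P,float).reshape(-1,3)
    return cv2.projectPoints(P,cv2.Rodrigues(T[:3,:3])[0],T[:3,3],np.array(i["K"]),dist(i["k1"]))[0].reshape(-1,2)
E
python3 - <<'E'
import cv2
def en(f,x0,x1,y0,y1,k,o):
    a=cv2.imread(f)[y0:y1,x0:x1];a=cv2.resize(a,None,fx=k,fy=k,interpolation=cv2.INTER_CUBIC)
    a=cv2.convertScaleAbs(a,alpha=1.5);cv2.imwrite(o,a)
en("pics/t1.png",165,345,145,255,4.4,"pics/t1c.png")
en("pics/s1.png",155,335,150,280,4.4,"pics/s1c.png")
E
```

```text
(no output)
```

View pics/t1c.png

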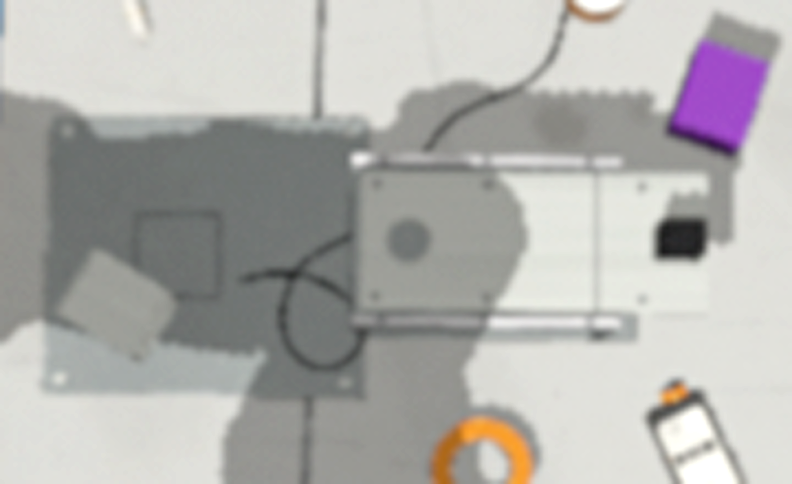

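View pics/s1c.png

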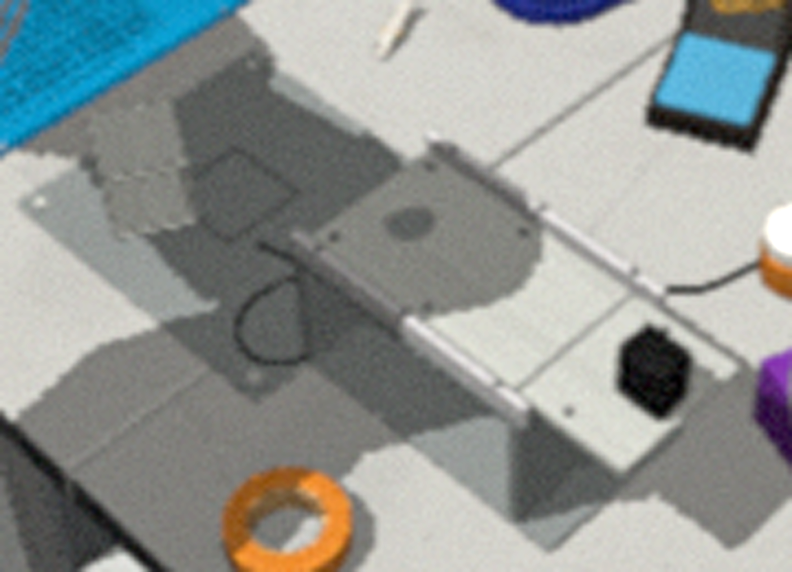

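The close-ups show these points in full-image pixels:
- **Outline:** centre about (205.3, 203.0).
- **Tin:** top face about (178–205, 202–226), with its mouth to the lower right.
- **Scribed line:** x = 300.7, rows 184–216.
- **Grip block:** about (319.8, 199.3).
- **Purple look-alike:** right of the stand, upper side.

```bash
python3 - <<'E'
from h import *
np.set_printoptions(precision=1,suppress=True)
t=lambda L:[(165+a/4.4,145+b/4.4) for a,b in L]
s=lambda L:[(155+a/4.4,150+b/4.4) for a,b in L]
def sh(n,lab,px,z): print(n,lab,pix2w(n,px,z).tolist() and np.round(pix2w(n,px,z)[:,:2],1).tolist())
sh("top","outline",t([(135,213),(220,213),(218,297),(135,297)]),4)
sh("scene","outline",s([(237,150),(298,190),(232,241),(172,200)]),4)
sh("top","base",t([(50,118),(368,118),(362,398),(42,392)]),4)
sh("top","line",t([(597,172),(597,312)]),96)
sh("scene","line",s([(632,296),(520,388)]),96)
sh("top","hole",t([(408,241)]),96)
sh("scene","hole",s([(409,224)]),96)
sh("top","grip",t([(681,239)]),132)
sh("scene","grip",s([(653,350)]),132)
sh("top","edge/plate end corners",t([(357,172),(357,313)]),96)
sh("top","tintop",t([(97,250),(178,303),(140,358),(60,305)]),54)
sh("scene","tintop",s([(90,115),(175,100),(190,170),(105,178)]),54)
sh("scene","tinbot",s([(195,220),(120,237)]),4)
E
```

```text
top outline [[524.2, 239.8], [525.9, 181.9], [468.7, 181.0], [467.0, 237.2]]
scene outline [[524.7, 237.4], [528.5, 185.0], [473.4, 181.4], [469.6, 232.7]]
top base [[588.1, 301.5], [594.1, 83.6], [403.7, 81.8], [400.8, 297.4]]
top line [[546.7, -64.7], [457.6, -66.1]]
scene line [[545.4, -65.0], [461.9, -66.0]]
top hole [[499.2, 54.0]]
scene hole [[499.5, 53.1]]
top grip [[500.8, -113.9]]
scene grip [[502.8, -114.7]]
top edge/plate end corners [[542.3, 87.6], [452.7, 84.7]]
top tintop [[492.4, 257.0], [459.3, 202.4], [422.8, 225.6], [455.6, 279.6]]
scene tintop [[453.4, 280.3], [496.9, 254.5], [466.0, 202.7], [427.6, 232.5]]
scene tinbot [[468.8, 210.1], [428.8, 231.0]]
```

Emit:
move_arm(commands=[[[2.36,-3.37,0],[0,0,8],1],[[2.36,-3.37,0],[0,0,8],1],[[2.36,-3.37,0],[0,0,8],1],[[2.36,-3.37,0],[0,0,8],1],[[2.36,-3.37,0],[0,0,8],1],[[2.36,-3.37,0],[0,0,8],1],[[2.36,-3.37,0],[0,0,8],1],[[2.36,-3.37,0],[0,0,8],1],[[2.36,-3.37,0],[0,0,8],1],[[2.36,-3.37,0],[0,0,8],1]])

```text
t: 1.1
eef_pos: [462.5, 244.2, 214.5]
tcp_rot: [3.141, -0.0, -2.109]
ft_force: [0.0, 0.3, 0.0]
opening: 0.999
grip_force: 0.0
```

Emit:
move_arm(commands=[[[0,0,-1.5],[6.4,-3.9,0],1],[[0,0,-1.5],[6.4,-3.9,0],1],[[0,0,-1.5],[6.4,-3.9,0],1],[[0,0,-1.5],[6.4,-3.9,0],1],[[0,0,0],[0,0,0],1],[[0,0,0],[0,0,0],1]])

```text
t: 1.7
eef_pos: [461.0, 285.4, 190.7]
tcp_rot: [-3.114, 0.432, -2.154]
ft_force: [-0.6, -0.3, 0.5]
opening: 1.001
grip_force: 0.0
```

```bash
python3 - <<'E'
from cell import state, read_camera, camera_info
import cv2,numpy as np
from h import *
np.set_printoptions(precision=3,suppress=True)
s=state();i=camera_info("wrist");a=read_camera("wrist")
cv2.imwrite("pics/w1.png",a);np.save("w1.npy",i,allow_pickle=True)
from scipy.spatial.transform import Rotation as R
print(s["t"],s["joints"],s["eef_pos"]);print(R.from_euler("xyz",s["tcp_rot"]).as_matrix().T)
a0=np.array([-.52,-.855]);n=np.array([.855,-.52]);c=np.array([459,241.5])
P=[[*(c+sx*30*a0+sy*25*n),54] for sx,sy in((1,1),(1,-1),(-1,-1),(-1,1))]
print(w2pix("wrist",P,i))
E
```

```text
1.7 [ 0.309  0.297  2.056  0.54   0.488 -2.685] [460.995 285.362 190.673]
[[-0.5   -0.758 -0.418]
 [-0.828  0.56  -0.025]
 [ 0.253  0.334 -0.908]]
[[203.723  68.026]
 [258.151  65.544]
 [260.387 125.445]
 [213.093 126.995]]
```

View pics/w1.png

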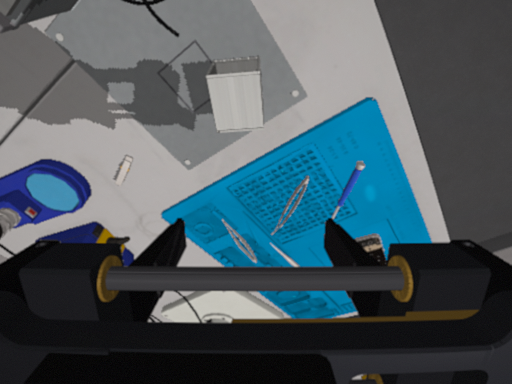

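The wrist picture shows the tin at (208–263, 57–131), within 4 px of my prediction, with its mouth toward the top of the image. The last joint has reached its limit, so I'll turn the tool half round about its own axis.

Emit:
move_arm(commands=[[[0,0,0],[2.15,2.84,-7.72],1],[[0,0,0],[2.15,2.84,-7.72],1],[[0,0,0],[2.15,2.84,-7.72],1],[[0,0,0],[2.15,2.84,-7.72],1],[[0,0,0],[2.15,2.84,-7.72],1],[[0,0,0],[2.15,2.84,-7.72],1],[[0,0,0],[2.15,2.84,-7.72],1],[[0,0,0],[2.15,2.84,-7.72],1],[[0,0,0],[2.15,2.84,-7.72],1],[[0,0,0],[2.15,2.84,-7.72],1]])

```text
t: 2.75
eef_pos: [461.5, 285.0, 190.5]
tcp_rot: [2.715, 0.058, 2.619]
ft_force: [-0.3, 0.6, -0.9]
opening: 0.997
grip_force: 0.0
```

Emit:
move_arm(commands=[[[0,0,0],[2.15,2.84,-7.72],1],[[0,0,0],[2.15,2.84,-7.72],1],[[0,0,0],[2.15,2.84,-7.72],1],[[0,0,0],[2.15,2.84,-7.72],1],[[0,0,0],[2.15,2.84,-7.72],1],[[0,0,0],[2.15,2.84,-7.72],1],[[0,0,0],[2.15,2.84,-7.72],1],[[0,0,0],[2.15,2.84,-7.72],1],[[0,0,0],[2.15,2.84,-7.72],1],[[0,0,0],[2.15,2.84,-7.72],1]])

```text
t: 3.75
eef_pos: [461.5, 285.0, 190.5]
tcp_rot: [3.041, -0.418, 1.169]
ft_force: [-0.1, -0.8, 0.0]
opening: 1.006
grip_force: 0.0
```

```bash
cat > kin.py <<'E'
import numpy as np
from scipy.spatial.transform import Rotation as R
from scipy.optimize import least_squares
def rot(q): return R.from_euler("ZYZYZ",[q[0],q[1]+q[2],q[3],q[4],q[5]+np.pi/2])
def fk(q,g):
    a1,h,L2,L3,d6=g;t=q[1]+q[2]
    p=R.from_euler("z",q[0]).apply([a1+L2*np.sin(q[1])+L3*np.sin(t),0,h+L2*np.cos(q[1])+L3*np.cos(t)])
    return p+d6*rot(q).as_matrix()[:,2]
E
python3 - <<'E'
from kin import *
from cell import state
np.set_printoptions(precision=3,suppress=True)
s=state();print(s["joints"],s["eef_pos"]);Rm=R.from_euler("xyz",s["tcp_rot"])
print(Rm.as_matrix().T);print("rot model err deg",(Rm.inv()*rot(s["joints"])).magnitude()*57.3)
D=[([1.09543,.491515,1.55941,0,1.0917,-.1056],[225.75,582.56,214.1]),([.309,.297,2.056,.54,.488,-2.685],[460.995,285.362,190.673]),(s["joints"],s["eef_pos"])]
f=lambda g:np.concatenate([fk(q,g)-p for q,p in D])
r=least_squares(f,[100,400,450,450,250]);print(r.x,r.fun)
np.save("g.npy",r.x)
E
```

```text
[0.309 0.298 2.054 0.535 0.492 0.294] [461.521 284.985 190.479]
[[ 0.357  0.841  0.406]
 [ 0.9   -0.427  0.092]
 [ 0.251  0.333 -0.909]]Traceback (most recent call last):
  File "<stdin>", line 5, in <module>
  File "kin.py", line 4, in rot
    def rot(q): return R.from_euler("ZYZYZ",[q[0],q[1]+q[2],q[3],q[4],q[5]+np.pi/2])
                       ~~~~~~~~~~~~^^^^^^^^^^^^^^^^^^^^^^^^^^^^^^^^^^^^^^^^^^^^^^^^^
  File "scipy/spatial/transform/_rotation.pyx", line 1413, in scipy.spatial.transform._rotation.Rotation.from_euler
ValueError: Expected axis specification to be a non-empty string of upto 3 characters, got ZYZYZ
```

```bash
sed -i 's/^def rot.*/def rot(q): return R.from_euler("ZYZ",[q[0],q[1]+q[2],q[3]])*R.from_euler("YZ",[q[4],q[5]+np.pi\/2])/' kin.py
cat >> kin.py <<'E'
lo=np.array([-3.1,-.84,.05,-1.13,.06,-2.69]);hi=np.array([3.1,2.19,2.79,4.28,2.93,2.69])
def ik(p,M,g,q0):
    T=R.from_matrix(M)
    f=lambda q:np.r_[(fk(q,g)-p)/100,(T.inv()*rot(q)).as_rotvec()]
    r=least_squares(f,np.clip(q0,lo+.01,hi-.01),bounds=(lo,hi))
    return r.x,np.sqrt(2*r.cost)
def tool(zdir,xhint):
    z=zdir/np.linalg.norm(zdir);x=xhint-z*(xhint@z);x/=np.linalg.norm(x)
    return np.c_[x,np.cross(z,x),z]
E
python3 - <<'E'
from kin import *
from cell import state
np.set_printoptions(precision=2,suppress=True)
s=state();Rm=R.from_euler("xyz",s["tcp_rot"])
print("rot model err deg",(Rm.inv()*rot(s["joints"])).magnitude()*57.3)
D=[([1.09543,.491515,1.55941,0,1.0917,-.1056],[225.75,582.56,214.1]),([.309,.297,2.056,.54,.488,-2.685],[460.995,285.362,190.673]),(s["joints"],s["eef_pos"])]
f=lambda g:np.concatenate([fk(q,g)-p for q,p in D])
r=least_squares(f,[100,400,450,450,250]);print(r.x,r.fun)
g=r.x;np.save("g.npy",g)
up=np.array([0,0,1.]);c=np.array([459,241.5,29])
for sg in(1,-1):
  for al in(20,35,45,60):
    A=np.radians(al);print("x sign",sg,"alpha",al);q=s["joints"].copy()
    for ph in(0,30,60,90):
        th=np.radians(31*(1-ph/90)+ (1.3)*ph/90*-1) # yaw of a toward robot
        a=np.array([-np.sin(th),-np.cos(th),0]);b=np.radians(ph)-A   # tool z=down rotated
        z=-up*np.cos(b)+a*np.sin(b); x=sg*(a*np.cos(b)+up*np.sin(b))
        G=(c if ph==0 else np.array([496.5,209.7,39+(0 if ph==90 else 80)]))
        best=min((ik(G+19*z,tool(z,x),g,q0) for q0 in(q,[.4,.5,1.5,-.5,1.2,0],[.4,.5,1.5,3,1.2,0],[.4,.5,1.5,2,1.2,-2])),key=lambda r:r[1]+.002*np.abs(r[0]-q).sum())
        q=best[0];print(ph,q,"err",best[1])
E
```

```text
rot model err deg 7.331356319291192e-15
[-376.1   174.83  980.    603.69  545.88] [ 58.59 -30.16   0.     0.29   0.02   0.18  -0.29  -0.03  -0.18]
x sign 1 alpha 20
0 [ 0.33  0.47  2.11  0.48  0.35 -2.69] err 0.07156088882745798
30 [ 0.51  0.55  1.7  -0.13  1.04 -2.2 ] err 6.384209454539057e-15
60 [ 0.78  0.75  1.47 -0.39  1.52 -2.06] err 2.4530448075777865e-15
90 [ 0.97  1.03  1.41 -0.6   1.81 -1.97] err 2.066467155327098e-15
x sign 1 alpha 35
0 [-0.06  0.51  2.29  1.53  0.53  2.19] err 2.8583807036470133e-12
30 [ 0.33  0.46  1.85  0.1   0.78 -2.52] err 5.8562023609225684e-15
60 [ 0.68  0.64  1.59 -0.3   1.27 -2.16] err 3.56546136564445e-15
90 [ 0.92  0.9   1.49 -0.54  1.59 -2.01] err 4.025565195783399e-15
x sign 1 alpha 45
0 [-0.28  0.58  2.37  1.63  0.75  1.85] err 2.0243395893343605e-13
30 [ 0.26  0.43  1.93  0.25  0.65 -2.69] err 0.07005409917722859
60 [ 0.59  0.57  1.67 -0.21  1.09 -2.27] err 2.3884131682983173e-15
90 [ 0.87  0.82  1.55 -0.49  1.43 -2.05] err 1.1184793525577066e-12
x sign 1 alpha 60
0 [-0.59  0.74  2.43  1.54  1.05  1.54] err 3.0244308511223487e-14
30 [-0.1   0
[... 612 characters left out ...]
-14
60 [ 0.68  0.64  1.59 -0.3   1.27  0.98] err 5.5427435090201645e-15
90 [ 0.92  0.9   1.49 -0.54  1.59  1.13] err 3.938017480432817e-12
x sign -1 alpha 45
0 [-0.28  0.58  2.37  1.63  0.75 -1.3 ] err 5.697359524112475e-15
30 [0.18 0.44 1.94 0.37 0.66 0.25] err 2.6295589601832617e-15
60 [ 0.59  0.57  1.67 -0.21  1.09  0.87] err 3.7974384648659985e-15
90 [ 0.87  0.82  1.55 -0.49  1.43  1.09] err 8.373154845042495e-15
x sign -1 alpha 60
0 [-0.59  0.74  2.43  1.54  1.05 -1.61] err 3.1845456174407333e-15
30 [-0.09  0.45  2.06  0.86  0.69 -0.43] err 2.56671035763083e-15
60 [0.4  0.49 1.8  0.   0.86 0.56] err 4.480550376560627e-14
90 [ 0.77  0.7   1.66 -0.41  1.19  0.98] err 2.445343333845469e-15
```

```bash
python3 - <<'E'
from kin import *
import kin
from cell import state
np.set_printoptions(precision=2,suppress=True)
s=state();M0=R.from_euler("xyz",s["tcp_rot"])
up=np.array([0,0,1.]);c=np.array([459,241.5,29]);th=np.radians(31);a=np.array([-np.sin(th),-np.cos(th),0])
for al in(30,35):
    b=-np.radians(al);z=-up*np.cos(b)+a*np.sin(b);x=-(a*np.cos(b)+up*np.sin(b))
    M=R.from_matrix(tool(z,x));print(al,"rotvec deg",np.degrees((M*M0.inv()).as_rotvec()),"z",z)
    for u in(33,):
        print("TCP",c+(u-30)*a+19*z,"shift",c+(u-30)*a+19*z-s["eef_pos"])
# refit with lateral offset, prior
D=[([1.09543,.491515,1.55941,0,1.0917,-.1056],[225.75,582.56,214.1]),([.309,.297,2.056,.54,.488,-2.685],[460.995,285.362,190.673]),(s["joints"],s["eef_pos"])]
def fk2(q,g): return fk(q,g[:5])+g[5]*np.array([-np.sin(q[0]),np.cos(q[0]),0])
p0=np.array([0,400,450,450,300,65])
r=least_squares(lambda g:np.r_[np.concatenate([fk2(q,g)-p for q,p in D]),(g-p0)*.003],p0);print(r.x,r.fun[:9])
E
```

```text
30 rotvec deg [ 7.71  1.86 -5.35] z [ 0.26  0.43 -0.87]
TCP [462.35 247.07  12.55] shift [   0.83  -37.91 -177.93]
35 rotvec deg [12.11 -0.51 -5.11] z [ 0.3   0.49 -0.82]
TCP [463.07 248.27  13.44] shift [   1.55  -36.72 -177.04]
[-44.06  93.16 656.28 401.24 272.3   65.9 ] [-0.01 -0.01  0.02  0.14 -0.07  0.02 -0.12  0.07 -0.04]
```

Emit:
move_arm(commands=[[[0.05,-1.2,0],[4.0,-0.2,-1.7],1],[[0.05,-1.2,0],[4.0,-0.2,-1.7],1],[[0.05,-1.27,0],[4.1,-0.1,-1.7],1],[[0,0,-2.6],[0,0,0],1],[[0,0,-2.6],[0,0,0],1],[[0,0,-2.6],[0,0,0],1],[[0,0,-2.6],[0,0,0],1],[[0,0,-2.6],[0,0,0],1],[[0,0,0],[0,0,0],1]])

```text
t: 4.65
eef_pos: [462.3, 248.3, 58.1]
tcp_rot: [-3.142, -0.609, 1.034]
ft_force: [0.4, -0.5, 0.8]
opening: 0.999
grip_force: 0.0
```

```bash
python3 - <<'E'
from cell import state, read_camera
import cv2,numpy as np
np.set_printoptions(precision=3,suppress=True)
s=state();print(s["joints"],s["eef_pos"],s["tcp_rot"])
a=read_camera("wrist");b=cv2.resize(read_camera("scene")[100:292],None,fx=1,fy=1)
cv2.imwrite("pics/w2.png",np.vstack([a,b]))
E
```

```text
[ 0.125  0.579  2.281  1.809  0.483 -1.079] [462.253 248.343  58.057] [-3.142 -0.609  1.034]
```

View pics/w2.png

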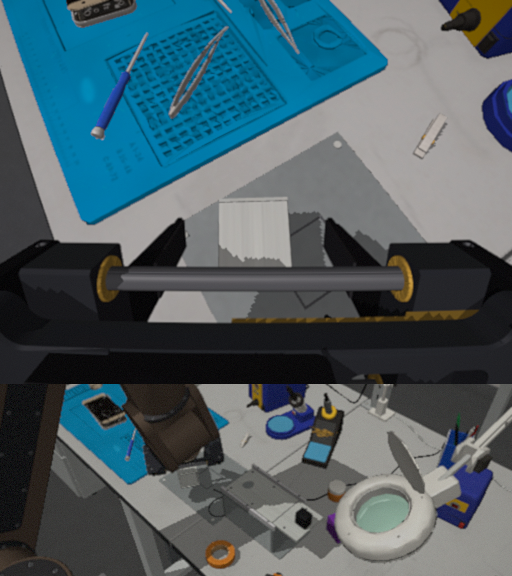

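The tin sits at columns 218–289, centred between the fingers (180 and 330), and its edges run parallel to them. I'll go down and close.

Emit:
move_arm(commands=[[[0,0,-1.5],[0,0,0],1],[[0,0,-1.5],[0,0,0],1],[[0,0,-1.4],[0,0,0],1],[[0,0,0],[0,0,0],0.3],[[0,0,0],[0,0,0],0.3],[[0,0,0],[0,0,0],0.3],[[0,0,0],[0,0,0],0.3],[[0,0,0],[0,0,0],0.3],[[0,0,0],[0,0,0],0.3]])

```text
t: 5.65
eef_pos: [462.8, 248.7, 17.0]
tcp_rot: [3.137, -0.612, 1.036]
ft_force: [0.4, -1.1, -0.2]
opening: 0.555
grip_force: 0.0
```

Emit:
move_arm(commands=[[[0,0,0],[0,0,0],0.3],[[0,0,0],[0,0,0],0.3],[[0,0,0],[0,0,0],0.3],[[0,0,0],[0,0,0],0.3],[[0,0,0],[0,0,0],0.3],[[0,0,0],[0,0,0],0.3]])

```text
t: 6.25
eef_pos: [462.7, 248.8, 16.9]
tcp_rot: [3.138, -0.612, 1.036]
ft_force: [-1.5, -1.5, 5.6]
opening: 0.526
grip_force: 29.8
```

```bash
cat > tinplan.py <<'E'
from kin import *
from cell import state
np.set_printoptions(precision=2,suppress=True)
P0=np.array([462.7,248.8,16.9]);M0=R.from_euler("xyz",[3.138,-.612,1.036]).as_matrix()
up=np.array([0,0,1.]);y=M0[:,1].copy();a=np.cross(y,up);a/=np.linalg.norm(a);a*=np.sign(a@[-.5,-.85,0])
G0=P0-19*M0[:,2]
c=np.array([459,241.5,29]);O=G0+a*((c-30*a-G0)@a);O[2]=29   # tin bottom centre at grasp
sy=np.radians(1.1);a2=np.array([np.sin(sy),-np.cos(sy),0])
B0=np.c_[a,np.cross(up,a),up];B1=np.c_[up,np.cross(-a2,up),-a2]
D=R.from_matrix(B1@B0.T)
Mf=D.as_matrix()@M0
Pf=np.array([496.5,209.7,4])+D.apply(P0-O)
if __name__=="__main__":
    print("a",a,"u",(G0-O)@a,"O",O);s=state()
    print("rotvec",np.degrees(D.as_rotvec()),"Pf",Pf,"now",s["eef_pos"],"shift",Pf-s["eef_pos"])
    Mc=R.from_euler("xyz",s["tcp_rot"]);print("remaining turn",np.degrees((R.from_matrix(Mf)*Mc.inv()).as_rotvec()),"z final",Mf[:,2])
E
python3 tinplan.py
```

```text
a [-0.51 -0.86  0.  ] u 32.7502974940481 O [473.83 267.59  29.  ]
rotvec [-87.93  23.28  24.96] Pf [496.78 197.6   25.83] now [462.7  248.77  16.93] shift [ 34.08 -51.17   8.9 ]
remaining turn [-87.94  23.31  24.95] z final [ 0.02 -0.82 -0.57]
```

Emit:
move_arm(commands=[[[0,0,3.0],[0,0,0],0.3],[[0,0,3.5],[0,0,0],0.3],[[0,0,3.5],[0,0,0],0.3],[[0.28,-0.42,0],[-7.33,1.94,2.08],0.3],[[0.28,-0.42,0],[-7.33,1.94,2.08],0.3],[[0.28,-0.42,0],[-7.33,1.94,2.08],0.3],[[0.28,-0.42,0],[-7.33,1.94,2.08],0.3],[[0.28,-0.42,0],[-7.33,1.94,2.08],0.3],[[0.28,-0.42,0],[-7.33,1.94,2.08],0.3],[[0,0,0],[0,0,0],0.3]])

```text
t: 7.25
eef_pos: [462.1, 242.5, 110.2]
tcp_rot: [3.093, -0.15, 1.213]
ft_force: [0.0, -0.1, -1.5]
opening: 0.527
grip_force: 29.7
```

Emit:
move_arm(commands=[[[0.28,-0.42,0],[-7.33,1.94,2.08],0.3],[[0.28,-0.42,0],[-7.33,1.94,2.08],0.3],[[0.28,-0.42,0],[-7.33,1.94,2.08],0.3],[[0.28,-0.42,0],[-7.33,1.94,2.08],0.3],[[0.28,-0.42,0],[-7.33,1.94,2.08],0.3],[[0.28,-0.42,0],[-7.33,1.94,2.08],0.3],[[0,0,0],[0,0,0],0.3],[[0,0,0],[0,0,0],0.3]])

```text
t: 8.05
eef_pos: [476.7, 216.9, 108.7]
tcp_rot: [3.112, 0.635, 1.445]
ft_force: [-0.4, 0.4, -0.8]
opening: 0.529
grip_force: 29.7
```

```bash
python3 tinplan.py; python3 -c "
from cell import *
print(state()['joints'],state()['opening'])"
```

```text
a [-0.51 -0.86  0.  ] u 32.7502974940481 O [473.83 267.59  29.  ]
rotvec [-87.93  23.28  24.96] Pf [496.78 197.6   25.83] now [476.7  216.95 108.73] shift [ 20.07 -19.35 -82.9 ]
remaining turn [-18.49   2.14   7.2 ] z final [ 0.02 -0.82 -0.57]
[ 0.55093431  0.67009776  1.7172783  -0.5380079   1.21526041  0.97780637] 0.5286389385414846
```

Emit:
move_arm(commands=[[[0.4,-0.39,0],[-3.7,0.43,1.44],0.3],[[0.4,-0.39,0],[-3.7,0.43,1.44],0.3],[[0.4,-0.39,0],[-3.7,0.43,1.44],0.3],[[0.4,-0.39,0],[-3.7,0.43,1.44],0.3],[[0.4,-0.39,0],[-3.7,0.43,1.44],0.3],[[0,0,-2],[0,0,0],0.3],[[0,0,-2],[0,0,0],0.3],[[0,0,0],[0,0,0],0.3],[[0,0,0],[0,0,0],0.3]])

```text
t: 8.95
eef_pos: [497.7, 196.6, 69.8]
tcp_rot: [3.137, 0.962, 1.59]
ft_force: [-0.0, -0.3, -1.1]
opening: 0.526
grip_force: 29.7
```

```bash
python3 tinplan.py|tail -3; python3 -c "
from cell import *
import cv2
print(state()['joints'],state()['opening'])
def en(f,x0,x1,y0,y1,k):
    a=f[y0:y1,x0:x1];a=cv2.resize(a,None,fx=k,fy=k,interpolation=cv2.INTER_CUBIC);return cv2.convertScaleAbs(a,alpha=1.5)
import numpy as np
t=en(read_camera('top'),150,250,160,260,3.9);s=en(read_camera('scene'),130,230,140,240,3.9)
cv2.imwrite('pics/c3.png',np.hstack([t,s]))
"
```

```text
a [-0.51 -0.86  0.  ] u 32.7502974940481 O [473.83 267.59  29.  ]
rotvec [-87.93  23.28  24.96] Pf [496.78 197.6   25.83] now [497.72 196.63  69.84] shift [ -0.95   0.97 -44.01]
remaining turn [ 0.16  0.16 -0.05] z final [ 0.02 -0.82 -0.57]
[ 0.6038326   0.84750085  1.67483764 -0.77752292  1.36387327  1.05465692] 0.5262791885063508
```

View pics/c3.png

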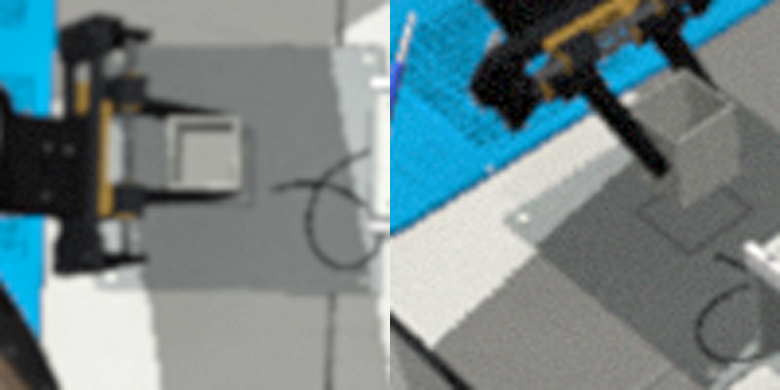

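The tin is held upright, mouth up: its rim in the top crop spans (168–243, 116–191), and the outline lies just beneath. Now I'll check the rim centre.

```bash
python3 - <<'E'
from h import *
z=4+44+60
p=pix2w("top",[(150+a/3.9,160+b/3.9) for a,b in[(168,116),(243,116),(241,190),(168,192)]],z);print(p.round(1),p.mean(0))
print(pix2w("scene",[(130+298/3.9,140+106/3.9)],z))
# outline re-measure, this crop (right & bottom edges) 
print(pix2w("top",[(150+254/3.9,160+165/3.9)],4),pix2w("scene",[(130+a/3.9,140+b/3.9) for a,b in[(250,210),(300,252),(361,207)]],4))
E
```

```text
[[520.4 233.7 108. ]
 [522.  180.3 108. ]
 [469.3 179.5 108. ]
 [466.3 231.2 108. ]] [494.48275592 206.18279655 108.        ]
[[498.34756229 200.83735529 108.        ]]
[[499.1698764  180.45437416   4.        ]] [[473.32020852 237.33760855   4.        ]
 [472.27462702 183.3238258    4.        ]
 [528.41003384 185.61225348   4.        ]]
```

Emit:
move_arm(commands=[[[-0.05,0.25,-2],[0,0,0],0.3],[[0,0,-1.2],[0,0,0],0.3],[[0,0,-0.6],[0,0,0],0.3],[[0,0,-0.3],[0,0,0],0.3],[[0,0,0],[0,0,0],0.3]])

```text
t: 9.55
eef_pos: [497.4, 199.4, 29.9]
tcp_rot: [3.135, 0.965, 1.59]
ft_force: [-3.0, -0.9, 2.5]
opening: 0.528
grip_force: 30.0
```

```bash
python3 -c "
from cell import *
import cv2
import numpy as np
print(state()['eef_pos'])
def en(f,x0,x1,y0,y1,k):
    a=f[y0:y1,x0:x1];a=cv2.resize(a,None,fx=k,fy=k,interpolation=cv2.INTER_CUBIC);return cv2.convertScaleAbs(a,alpha=1.8)
m=lambda n:np.mean([read_camera(n).astype(float) for _ in range(4)],0).astype(np.uint8)
t=en(m('top'),180,230,175,230,7.9);s=en(m('scene'),170,220,160,215,7.9)
cv2.imwrite('pics/c4.png',np.hstack([t,s]))
"
```

```text
[497.40161937 199.43804029  29.90567893]
```

View pics/c4.png

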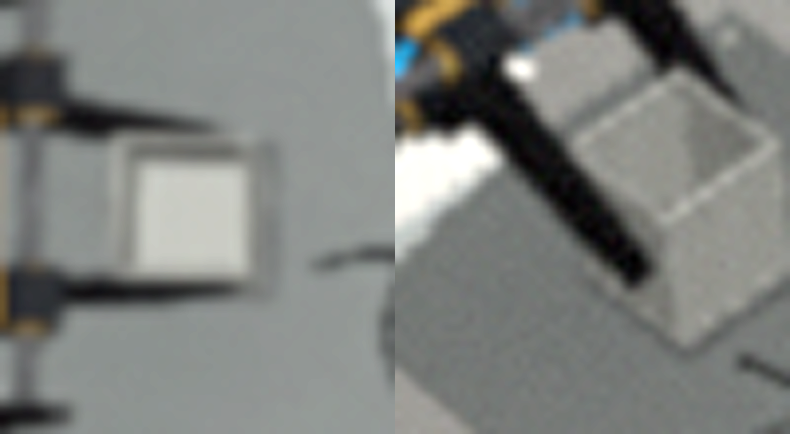

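```bash
python3 - <<'E'
from h import *
np.set_printoptions(precision=1,suppress=True)
for z in(64,67): print(z,pix2w("top",[(180+a/7.9,175+b/7.9) for a,b in[(110,132),(258,132),(256,280),(110,280)]],z)[:,:2].tolist())
print("outline right/bottom",pix2w("top",[(180+270/7.9,175+210/7.9),(180+200/7.9,175+293/7.9)],4))
for z in(64,67): print("scene rim",pix2w("scene",[(170+a/7.9,160+b/7.9) for a,b in[(683-395,70),(778-395,145),(660-395,220),(575-395,145)]],z)[:,:2].tolist())
print("scene near corner",pix2w("scene",[(170+290/7.9,160+350/7.9)]*2,[4,7]))
E
```

```text
64 [[520.995837029719, 237.12420492399946], [522.5489934506247, 183.3393340933647], [468.8110503966276, 181.8515978842613], [467.1984898171666, 234.62394995059324]]
67 [[520.5881782960431, 236.71404200828727], [522.1378619541557, 183.04943086028217], [468.52007365514896, 181.56502113837823], [466.91111866254755, 234.21937745212944]]
outline right/bottom [[501.3 183.4   4. ]
 [469.1 208.5   4. ]]
scene rim [[521.7814324359986, 235.14832527117625], [520.5229146708349, 185.96926286770105], [471.75608959753106, 186.9306781620972], [474.2635932670201, 232.83118296816207]]
scene rim [[519.9208612366892, 232.484336046412], [518.6669201135534, 183.48411495142426], [470.0774372338712, 184.44203402688407], [472.5758222822363, 230.17562010903333]]
scene near corner [[472.6 184.6   4. ]
 [471.  182.3   7. ]]
```

Emit:
move_arm(commands=[[[0.15,0,0],[0,0,0],0.3],[[0,0,-0.15],[0,0,0],0.3],[[0,0,0],[0,0,0],0.3]])

```text
t: 10.25
eef_pos: [498.9, 199.5, 29.7]
tcp_rot: [3.133, 0.966, 1.588]
ft_force: [-5.9, 1.3, 17.9]
opening: 0.526
grip_force: 30.0
```

Emit:
move_arm(commands=[[[0,0,0.12],[0,0,0],0.3],[[0,0,0],[0,0,0],0.8],[[0,0,0],[0,0,0],0.8],[[0,0,0],[0,0,0],0.8],[[0,0,0],[0,0,0],0.8],[[0,0,0],[0,0,0],0.8],[[0,0,0],[0,0,0],0.8],[[0,0,0],[0,0,0],0.8]])

```text
t: 11.05
eef_pos: [499.1, 199.6, 28.8]
tcp_rot: [3.134, 0.964, 1.59]
ft_force: [-0.1, 0.0, -0.2]
opening: 0.797
grip_force: 0.0
```

Emit:
move_arm(commands=[[[0,1.2,0.8],[0,0,0],0.8],[[0,1.8,1.25],[0,0,0],0.8],[[0,1.8,1.25],[0,0,0],0.8],[[0,1.8,1.25],[0,0,0],0.8],[[0,0,4],[0,0,0],0.8],[[0,0,4],[0,0,0],0.8],[[0,0,4],[0,0,0],0.8],[[0,0,0],[0,0,0],0.8]])

```text
t: 11.85
eef_pos: [499.9, 267.2, 199.7]
tcp_rot: [3.123, 0.959, 1.581]
ft_force: [0.2, 0.1, -0.6]
opening: 0.799
grip_force: 0.0
```

```bash
python3 - <<'E'
from kin import *
from cell import state,read_camera
import cv2
np.set_printoptions(precision=2,suppress=True)
s=state();print(s["joints"],s["eef_pos"],s["tcp_rot"])
def en(f,x0,x1,y0,y1,k):
    a=f[y0:y1,x0:x1];a=cv2.resize(a,None,fx=k,fy=k,interpolation=cv2.INTER_CUBIC);return cv2.convertScaleAbs(a,alpha=1.8)
m=lambda n:np.mean([read_camera(n).astype(float) for _ in range(4)],0).astype(np.uint8)
t=en(m('top'),180,230,175,230,7.9);q=en(m('scene'),170,220,160,215,7.9)
cv2.imwrite('pics/c5.png',np.hstack([t,q]))
# plate grip orientation: tool down, tool x along stand +y or -y
sy=np.radians(1.1);Y=np.array([-np.sin(sy),np.cos(sy),0])
M0=R.from_euler("xyz",s["tcp_rot"])
for sg in(1,-1):
    M=R.from_matrix(tool(np.array([0,0,-1.]),sg*Y));print(sg,np.degrees((M*M0.inv()).as_rotvec()))
E
```

```text
[ 0.69  0.72  1.49 -0.71  1.63  0.89] [499.89 267.21 199.72] [3.12 0.96 1.58]
1 [54.92  1.8  -0.03]
-1 [ -2.72  82.99 159.67]
```

View pics/c5.png

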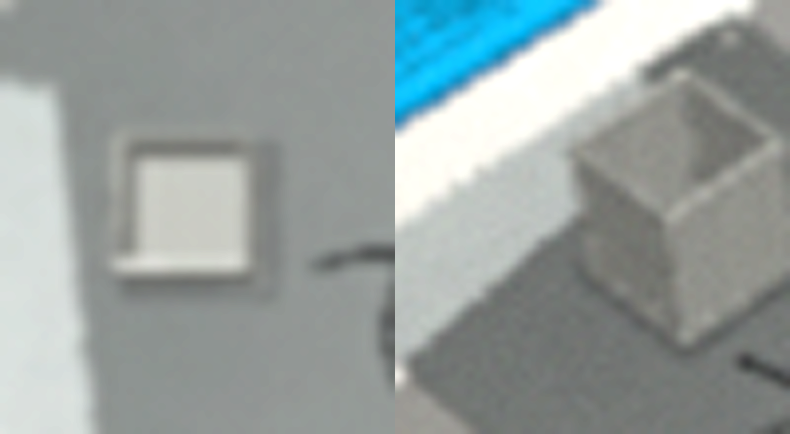

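The tin stands upright, mouth up, with its rim at (110–257, 132–280) in the left crop. The outline shows past its right side (~275) and bottom (~296). I'll measure those gaps more exactly.

```bash
python3 - <<'E'
from h import *
from cell import read_camera
np.set_printoptions(precision=1,suppress=True,linewidth=200)
m=np.mean([read_camera("top").astype(float).mean(2) for _ in range(12)],0);np.save("top2.npy",m)
print("cols 205-219 rows195-205",m[195:206,205:220].mean(0))
print("rows 204-217 cols198-208",m[204:218,198:209].mean(1))
print("rows 186-200 cols198-208",m[186:200,198:209].mean(1))
print("cols 188-204 rows",m[195:206,188:204].mean(0))
a=cv2.imread("pics/t1.png").astype(float).mean(2)
print("t1 outline rows 188-218, cols198-206",a[190:218,207:213].mean(1))
print("t1 outline cols 190-220",a[195:205,192:220].mean(0))
E
```

```text
cols 205-219 rows195-205 [110.9 111.  110.8 111.1 110.5 103.8  88.3  75.4  72.9  72.4  76.4  81.4  83.2  83.2  83.2]
rows 204-217 cols198-208 [111.7 111.6 112.4 117.4 116.4  89.8  64.6  66.3  71.6  77.1  80.2  80.5  80.3  80.5]
rows 186-200 cols198-208 [ 81.2  81.   80.8  81.   82.3  83.8  78.7  67.5  75.3  99.7 111.2 112.6 112.2 111.9]
cols 188-204 rows [ 97.1  84.2  80.2  80.1  79.5  82.3  87.6  83.7  80.9  95.3 108.4 111.7 111.  110.5 110.7 111. ]
t1 outline rows 188-218, cols198-206 [76.2 75.7 72.  67.2 70.4 74.3 74.9 75.6 75.1 75.2 75.1 75.  75.1 74.6 74.8 74.8 74.6 74.6 74.3 74.3 74.  70.9 67.6 70.9 74.2 74.9 74.8 74.7]
t1 outline cols 190-220 [75.5 74.2 71.5 67.2 67.8 72.1 74.1 74.2 73.9 74.5 74.6 74.2 74.  74.2 74.3 74.6 74.9 75.  74.8 75.3 75.2 72.5 68.  70.2 74.6 76.6 76.5 76.4]
```

```bash
python3 - <<'E'
from h import *
print(pix2w("top",[(202.35,199.75),(204.8,202.6)],[64,4]).round(1))
from cell import read_camera
s=cv2.imread("pics/s1.png");n=np.mean([read_camera("scene").astype(float) for _ in range(12)],0)
# scene: rectify onto z=4 plane and z=64 plane, profiles relative
def warp(im,z):
    X,Y=np.meshgrid(np.arange(450,545,.5),np.arange(160,260,.5))
    p=w2pix("scene",np.c_[X.ravel(),Y.ravel(),np.full(X.size,z)]).astype(np.float32).reshape(*X.shape,2)
    return cv2.remap(im.astype(np.float32).mean(2),p[...,0],p[...,1],cv2.INTER_CUBIC)
o=warp(s,4);a=warp(n,64)
a=a;v=np.hstack([o,a]);v=cv2.resize(v,None,fx=2,fy=2)*1.8
cv2.imwrite("pics/rect.png",np.clip(v,0,255))
np.set_printoptions(precision=0,suppress=True,linewidth=220)
ys=slice(70,110);print("outline x profile (450..,2mm)",o[70:110].mean(0)[::4]);print("outline y (160..)",o[:,80:110].mean(1)[::4])
E
```

```text
[[498.6 211.9  64. ]
 [497.4 211.2   4. ]]
outline x profile (450..,2mm) [60. 62. 62. 62. 62. 61. 62. 65. 67. 64. 57. 54. 57. 59. 60. 61. 63. 62. 60. 61. 62. 61. 61. 61. 61. 61. 61. 61. 61. 62. 61. 62. 62. 62. 62. 63. 61. 56. 53. 53. 58. 61. 63. 64. 62. 62. 63. 63.]
outline y (160..) [71. 70. 66. 63. 63. 62. 61. 63. 64. 63. 61. 57. 54. 56. 59. 62. 62. 62. 63. 62. 60. 60. 62. 62. 61. 60. 61. 61. 61. 61. 60. 61. 62. 62. 61. 61. 62. 60. 58. 54. 51. 54. 56. 59. 60. 64. 70. 76. 79. 78.][ WARN:0@5.307] global loadsave.cpp:1063 imwrite_ Unsupported depth image for selected encoder is fallbacked to CV_8U.
```

View pics/rect.png

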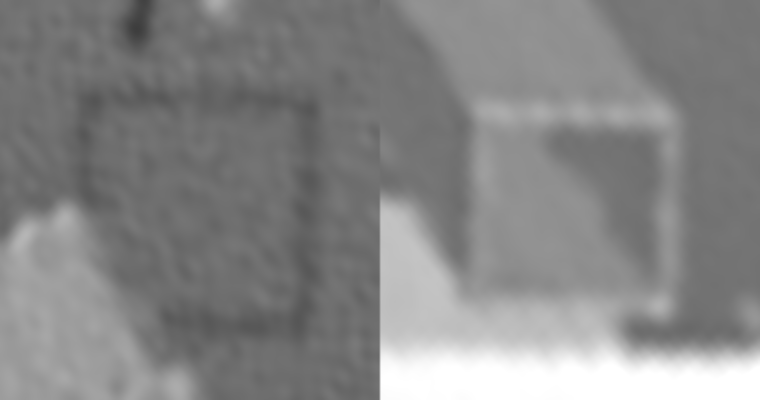

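Both views agree: the tin is centred in the outline to within about 1 mm. In the rectified pair, the outline centre is at (194, 210) and the rim centre at (196, 210). Next are the plate measurements and the lamp clearance.

```bash
python3 - <<'E'
from h import *
np.set_printoptions(precision=1,suppress=True,linewidth=220)
# lamp triangulation
f=lambda v:np.r_[w2pix("top",v)[0]-[400,195],w2pix("scene",v)[0]-[385,233]]
from scipy.optimize import least_squares
r=least_squares(f,[480,-275,350]);print("right lamp",r.x,r.fun)
f=lambda v:np.r_[w2pix("top",v)[0]-[243,65],w2pix("scene",v)[0]-[325,30]]
r=least_squares(f,[700,50,350]);print("far lamp",r.x,r.fun)
for z in(340,):
  print(pix2w("top",[(365,195),(435,195)],z)[:,:2])
# scribed line y & grip x via rectified images
def warp(n,im,z,x0,x1,y0,y1):
    X,Y=np.meshgrid(np.arange(x0,x1,.5),np.arange(y0,y1,.5))
    p=w2pix(n,np.c_[X.ravel(),Y.ravel(),np.full(X.size,z)]).astype(np.float32).reshape(*X.shape,2)
    return cv2.remap(im.astype(np.float32).mean(2),p[...,0],p[...,1],cv2.INTER_CUBIC)
for n,fn in(("top","pics/t1.png"),("scene","pics/s1.png")):
    im=cv2.imread(fn)
    for xa,xb in((470,490),(515,535)):
        w=warp(n,im,96,xa,xb,-80,-50).mean(1);d=np.median(w)-w;d[d<.4*d.max()]=0;print(n,"line y",-80+.5*(d*np.arange(len(d))).sum()/d.sum())
    w=warp(n,im,132,470,535,-150,-80);m=(w<60);c,rr=np.nonzero(m);print(n,"block",470+.5*rr.mean(),-150+.5*c.mean(),np.ptp(rr)/2,np.ptp(c)/2)
E
```

```text
right lamp [ 497.8 -290.9  279.2] [-0.1  0.1  0.  -0. ]
far lamp [770.4  90.3 404.5] [ 2.4 -2.5 -3.2  0.7]
[[ 487.1 -190.4]
 [ 491.6 -356.6]]
top line y -64.20307974196305
top line y -63.48570778587161
top block 502.5855161787365 -112.9659090909091 23.5 29.5
scene line y -63.68693746199987
scene line y -66.41460012741031
scene block 493.74530685920575 -122.50631768953069 41.5 43.5
```

Emit:
move_arm(commands=[[[0,-3.86,0],[4,0.13,0],0.5],[[0,-3.86,0],[4,0.13,0],0.5],[[0,-3.86,0],[4,0.13,0],0.5],[[0,-3.86,0],[4,0.13,0],0.5],[[0,-3.86,0],[4,0.13,0],0.5],[[0,-3.86,0],[4,0.13,0],0.5],[[0,-3.86,0],[4,0.13,0],0.5],[[0,-3.86,0],[4,0.13,0],0.5],[[0,-3.86,0],[4,0.13,0],0.5],[[0,0,0],[0,0,0],0.5]])

```text
t: 14.45
eef_pos: [498.9, -86.9, 195.2]
tcp_rot: [3.141, 0.334, 1.588]
ft_force: [1.6, 0.0, 0.7]
opening: 0.505
grip_force: 0.0
```

```bash
cat > pl.py <<'E'
from kin import *
from cell import state
np.set_printoptions(precision=2,suppress=True)
s=state();sy=np.radians(1.1);Y=np.array([-np.sin(sy),np.cos(sy),0]);A=np.radians(15)
z=-np.array([0,0,1.])*np.cos(A)-Y*np.sin(A)
M=R.from_matrix(tool(z,Y));M0=R.from_euler("xyz",s["tcp_rot"])
print(s["t"],s["joints"],s["eef_pos"],"turn",np.degrees((M*M0.inv()).as_rotvec()),"shift",np.array([502.6,-114,121])+19*z-s["eef_pos"],s["opening"])
E
python3 pl.py
```

```text
14.45 [-0.13  0.35  1.91 -0.44  0.88  0.13] [498.86 -86.91 195.16] turn [4.15 0.11 0.09] shift [  3.83 -32.01 -92.51] 0.5052778429860456
```

Emit:
move_arm(commands=[[[0.2,-1.6,0],[2.1,0.06,0.05],0.5],[[0.18,-1.6,0],[2.05,0.05,0.04],0.5],[[0,0,-2],[0,0,0],0.5],[[0,0,-2],[0,0,0],0.5],[[0,0,0],[0,0,0],0.5],[[0,0,0],[0,0,0],0.5]])

```text
t: 15.05
eef_pos: [503.0, -113.4, 154.6]
tcp_rot: [-3.14, 0.263, 1.598]
ft_force: [0.8, -0.0, -0.7]
opening: 0.503
grip_force: 0.0
```

```bash
python3 pl.py; python3 - <<'E'
from h import *
from cell import read_camera
i=camera_info("wrist");a=read_camera("wrist");cv2.imwrite("pics/w6.png",a)
g=a.astype(int).max(2)
# predicted block top corners and dark blob near them
P=w2pix("wrist",[[502.6+dx,-114+dy,132] for dx,dy in((-12,-15),(12,-15),(12,15),(-12,15))],i);print(P.round(0))
m=(g<35).astype(np.uint8)
n,l,st,ce=cv2.connectedComponentsWithStats(m)
print([(st[k].tolist(),ce[k].round(0).tolist()) for k in range(1,n) if 150<st[k,4]<30000])
E
```

```text
15.05 [-0.22  0.41  1.93 -0.37  0.77  0.02] [ 503.01 -113.38  154.57] turn [ 0.08 -0.11 -0.4 ] shift [ -0.32  -5.54 -51.92] 0.5025164676649604
[[239. 229.]
 [269. 229.]
 [271. 198.]
 [238. 197.]]
[([354, 0, 69, 98, 320], [379.0, 53.0]), ([505, 0, 7, 38, 244], [508.0, 19.0]), ([242, 178, 30, 50, 1407], [256.0, 203.0]), ([290, 219, 125, 98, 5786], [354.0, 273.0])]
```

Emit:
move_arm(commands=[[[0.1,-0.55,0],[0,0,0],0.5],[[0,0,-2],[0,0,0],0.5],[[0,0,-2],[0,0,0],0.5],[[0,0,-1.1],[0,0,0],0.5],[[0,0,0],[0,0,0],0.5],[[0,0,0],[0,0,0],0.5]])

```text
t: 15.7
eef_pos: [504.2, -119.5, 103.9]
tcp_rot: [-3.141, 0.263, 1.597]
ft_force: [1.2, 0.4, -0.2]
opening: 0.498
grip_force: 0.0
```

Emit:
move_arm(commands=[[[0,0,0],[0,0,0],0.05],[[0,0,0],[0,0,0],0.05],[[0,0,0],[0,0,0],0.05],[[0,0,0],[0,0,0],0.05],[[0,0,0],[0,0,0],0.05],[[0,0,0],[0,0,0],0.05],[[0,0,0],[0,0,0],0.05]])

```text
t: 16.4
eef_pos: [504.2, -119.4, 103.7]
tcp_rot: [-3.141, 0.263, 1.597]
ft_force: [-0.3, 0.4, 5.3]
opening: 0.252
grip_force: 30.0
```

Emit:
move_arm(commands=[[[-0.02,0.6,0],[0,0,0],0.05],[[-0.02,1.2,0],[0,0,0],0.05],[[-0.03,1.5,0],[0,0,0],0.05],[[-0.03,1.5,0],[0,0,0],0.05],[[-0.03,1.5,0],[0,0,0],0.05],[[-0.03,1.5,0],[0,0,0],0.05],[[-0.03,1.5,0],[0,0,0],0.05],[[-0.03,1.5,0],[0,0,0],0.05],[[-0.02,1.0,0],[0,0,0],0.05],[[0,0,0],[0,0,0],0.05]])

```text
t: 17.4
eef_pos: [501.6, 0.1, 103.7]
tcp_rot: [-3.141, 0.263, 1.597]
ft_force: [-1.4, 7.7, 9.4]
opening: 0.251
grip_force: 30.0
```

Emit:
move_arm(commands=[[[-0.02,1.0,0],[0,0,0],0.05],[[-0.02,1.0,0],[0,0,0],0.05],[[-0.02,0.8,0],[0,0,0],0.05],[[0,0.4,0],[0,0,0],0.05],[[0,0,0],[0,0,0],0.05],[[0,0,0],[0,0,0],0.05]])

```text
t: 18.0
eef_pos: [501.0, 31.3, 103.7]
tcp_rot: [-3.141, 0.263, 1.597]
ft_force: [-1.0, 2.7, 7.6]
opening: 0.249
grip_force: 30.0
```

```bash
cat > chk.py <<'E'
from h import *
from cell import read_camera,state
np.set_printoptions(precision=1,suppress=True,linewidth=230)
s=state();print(s["eef_pos"],s["tcp_rot"],s["ft_force"],s["moment"],s["opening"])
def warp(n,im,z,x0,x1,y0,y1):
    X,Y=np.meshgrid(np.arange(x0,x1,.5),np.arange(y0,y1,.5))
    p=w2pix(n,np.c_[X.ravel(),Y.ravel(),np.full(X.size,z)]).astype(np.float32).reshape(*X.shape,2)
    return cv2.remap(im.astype(np.float32),p[...,0],p[...,1],cv2.INTER_CUBIC)
for n in("top","scene"):
    im=np.mean([read_camera(n).astype(float).mean(2) for _ in range(6)],0)
    for xa,xb in((462,482),(515,532)):
        print(n,"line window y60..110 (2mm)",xa,warp(n,im,96,xa,xb,60,112).mean(1)[::4])
    w=warp(n,im,96,470,525,170,245);print(n,"hole y170.. ",w[:,50:64].mean(1)[::4]);print("end y", warp(n,im,96,480,515,215,260).mean(1)[::4])
    print("hole x470..",w[70:90].mean(0)[::4])
E
python3 chk.py
```

```text
[501.   31.3 103.7] [-3.1  0.3  1.6] [-1.   2.7  7.6] [ 0.1  0.1 -0.1] 0.2487289778224176
top line window y60..110 (2mm) 462 [36.4 36.8 37.  36.9 37.1 37.  36.8 36.9 37.  37.1 37.1 36.9 37.  37.1 37.1 37.  37.  37.1 37.2 37.  36.9 37.1 37.1 36.9 36.6 36.7]
top line window y60..110 (2mm) 515 [46.1 46.1 46.  45.7 45.4 45.2 45.  44.3 43.2 42.  40.4 39.4 39.9 40.8 41.1 40.4 39.6 38.7 38.1 37.3 36.8 36.3 35.5 34.9 34.2 33.7]
top hole y170..  [ 30.8  26.7  25.9  28.   30.5  33.1  35.1  36.2  36.5  36.6  37.   38.1  39.2  38.9  37.4  36.5  36.1  35.6  34.5  35.9  45.6  62.1  83.9 108.9 129.6 144.9 157.6 164.  165.1 165.2 164.7 162.3 157.5 147.  134.7 126.4 122.5 121.5]
end y [119.3 138.9 152.7 160.2 163.2 164.4 164.7 164.4 163.6 159.7 151.1 139.8 129.2 123.2 122.2 122.3 122.5 122.4 122.4 122.5 122.6 122.7 122.6]
hole x470.. [76.6 73.6 71.7 70.3 69.  67.3 65.5 62.2 57.8 53.9 51.1 49.8 49.5 49.2 50.6 52.9 54.4 56.8 61.3 66.7 71.5 76.1 78.9 80.  80.6 80.4 79.7 80.2]
scene line window y60..110 (2mm) 462 [ 91.5  95.2  98.9 100.2 100.7 100.6 100.4 100.7 100.1 100.6 101.6 100.5  92.9  77.7  65.8  63.1  63.3  60.9  57.5  54.8  53.1  53.2  53.9  52.   50.1  46.1]
scene line window y60..110 (2mm) 515 [14.7 14.  14.3 13.4 11.9 10.8 11.2 15.6 24.  31.1 32.3 28.6 21.4 14.6 11.6  8.8  8.6 10.  12.9 19.3 26.1 34.4 43.7 50.7 55.1 56. ]
scene hole y170..  [ 21.3  21.7  20.7  20.   20.5  22.1  21.3  21.1  22.9  22.9  21.7  28.5  45.8  68.   88.1 102.2 111.4 119.2 132.9 143.1 135.9 118.1 104.2 101.2 111.4 131.5 150.7 162.  165.2 165.3 165.5 165.2 164.  162.  158.7 155.1 152.9 153.1]
end y [127.5 133.5 144.3 155.1 161.8 164.1 163.8 163.6 163.7 163.4 162.1 159.3 156.  154.2 154.2 155.4 154.7 146.8 128.1 103.8  85.8  80.5  85. ]
hole x470.. [163.5 162.8 162.3 162.5 163.2 161.  150.9 134.7 122.  119.6 121.8 119.7 116.4 117.1 126.3 136.6 133.7 120.9 116.9 129.8 150.5 163.4 166.9 166.6 165.5 164.5 163.8 164.2]
```

```bash
cat > wchk.py <<'E'
from h import *
from cell import read_camera,state
np.set_printoptions(precision=0,suppress=True,linewidth=230)
i=camera_info("wrist");im=np.mean([read_camera("wrist").astype(float).mean(2) for _ in range(6)],0)
s=state();print(s["eef_pos"])
def warp(z,x0,x1,y0,y1):
    X,Y=np.meshgrid(np.arange(x0,x1,.5),np.arange(y0,y1,.5))
    p=w2pix("wrist",np.c_[X.ravel(),Y.ravel(),np.full(X.size,z)],i).astype(np.float32).reshape(*X.shape,2)
    return cv2.remap(im.astype(np.float32),p[...,0],p[...,1],cv2.INTER_CUBIC)
print("px of line mid, rails",w2pix("wrist",[[500,87,96],[451,91,102],[549,91,102],[500,167+45,96]],i).round())
for xa,xb in((465,475),(485,495),(505,515),(525,535)): print("line y70.. 1mm",xa,warp(96,xa,xb,74,104).mean(1)[::2])
for x in(448,450,452,548,550,552,554): print("rail y74.. 2mm",x,warp(102.5,x-1,x+1,74,114).mean(1)[::4])
print("across at y80 x440.. 2mm",warp(102.5,440,562,78,82).mean(0)[::4])
print("across at y105 x440.. 2mm",warp(102.5,440,562,103,107).mean(0)[::4])
E
python3 wchk.py
```

```text
[501.  31. 104.]
px of line mid, rails [[ 256.  153.]
 [ 171.  149.]
 [ 339.  153.]
 [ 265. -137.]]
line y70.. 1mm 465 [136. 136. 136. 136. 136. 137. 136. 137. 137. 139. 120.  64. 104. 138. 137. 137. 137. 137. 136. 136. 136. 136. 136. 137. 136. 136. 136. 136. 136. 136.]
line y70.. 1mm 485 [133. 133. 133. 133. 133. 133. 133. 133. 133. 134. 136.  80.  68. 129. 135. 133. 133. 133. 133. 133. 133. 134. 134. 134. 134. 134. 134. 134. 134. 134.]
line y70.. 1mm 505 [137. 137. 137. 137. 137. 137. 137. 137. 137. 137. 140. 114.  63. 109. 138. 137. 137. 137. 137. 137. 137. 137. 137. 137. 137. 137. 137. 137. 137. 137.]
line y70.. 1mm 525 [138. 138. 138. 138. 138. 138. 138. 138. 138. 138. 139. 133.  78.  82. 135. 139. 138. 138. 138. 138. 138. 138. 138. 138. 138. 138. 138. 138. 138. 138.]
rail y74.. 2mm 448 [137. 137. 137. 138. 138. 138. 141. 139. 113. 120. 125. 125. 127. 127. 126. 127. 127. 127. 126.  93.]
rail y74.. 2mm 450 [144. 144. 143. 143. 143. 143. 143. 143. 119.  97. 105. 121. 126. 127. 127. 126. 127. 127. 126.  94.]
rail y74.. 2mm 452 [124. 124. 122. 121. 120. 120. 118. 119. 104.  95.  97.
[... 497 characters left out ...]
8. 128. 128. 128. 128. 128. 122.]
across at y80 x440.. 2mm [124. 125. 125. 124. 143. 143. 118.  78.  89. 138. 138. 139. 134. 136. 136. 137. 136. 136. 138. 137. 139. 135. 133. 135. 131. 131. 132. 137. 135. 136. 135. 136. 136. 133. 136. 138. 137. 140. 139. 139. 138. 138. 139. 138. 139.
 138. 137. 135. 133. 136. 138. 128.  99.  73.  71. 131. 148. 139.  41.  97. 127.]
across at y105 x440.. 2mm [128. 128. 127. 128. 127. 127. 127. 126. 127. 139. 138. 138. 135. 136. 136. 137. 135. 136. 138. 138. 137. 134. 134. 134. 132. 131. 134. 139. 135. 136. 135. 135. 135. 134. 138. 136. 139. 138. 139. 139. 138. 136. 139. 137. 140.
 138. 135. 134. 133. 136. 138. 112. 127. 128. 128. 128. 128. 128. 128. 128. 128.]
```

Emit:
move_arm(commands=[[[-0.01,0.24,0],[0,0,0],0.05],[[0,0.24,0],[0,0,0],0.05],[[0,0,0],[0,0,0],0.05],[[0,0,0],[0,0,0],0.05]])

```text
t: 19.3
eef_pos: [500.9, 35.5, 103.7]
tcp_rot: [-3.141, 0.264, 1.597]
ft_force: [-1.2, -2.5, 7.0]
opening: 0.252
grip_force: 30.0
```

```bash
python3 wchk.py | grep -v across
```

```text
[501.  36. 104.]
px of line mid, rails [[ 256.  160.]
 [ 173.  156.]
 [ 338.  160.]
 [ 264. -123.]]
line y70.. 1mm 465 [136. 136. 136. 136. 136. 136. 136. 136. 136. 136. 136. 136. 136. 138. 131.  69.  87. 138. 137. 136. 136. 136. 136. 136. 136. 136. 136. 136. 136. 136.]
line y70.. 1mm 485 [133. 133. 133. 133. 133. 133. 133. 133. 133. 133. 133. 133. 133. 133. 136.  96.  62. 118. 135. 133. 133. 133. 133. 133. 133. 133. 133. 133. 133. 133.]
line y70.. 1mm 505 [136. 136. 136. 136. 136. 137. 137. 136. 136. 137. 136. 136. 136. 137. 139. 120.  65.  95. 137. 137. 137. 137. 136. 136. 136. 137. 136. 136. 136. 136.]
line y70.. 1mm 525 [138. 138. 138. 138. 138. 138. 138. 138. 138. 138. 138. 138. 138. 138. 139. 136.  90.  75. 130. 139. 138. 138. 138. 138. 137. 137. 137. 137. 137. 137.]
rail y74.. 2mm 448 [136. 138. 136. 138. 137. 139. 138. 139. 113. 117. 124. 124. 125. 126. 127. 126. 127. 127. 127. 114.]
rail y74.. 2mm 450 [144. 143. 143. 143. 143. 143. 143. 143. 118.  96. 102. 114. 126. 125. 126. 126. 126. 127. 127. 117.]
rail y74.. 2mm 452 [124. 123. 122. 121. 120. 120. 118. 119. 103.  95.  98.  69. 121. 125. 126. 126. 126. 127. 128. 119.]
rail y74.. 2mm 548 [ 72.  73.  73.  72.  73.  72.  73.  73.  73.  76.  90. 100.  67. 122. 127. 127. 127. 128. 128. 128.]
rail y74.. 2mm 550 [116. 117. 118. 119. 121. 121. 122. 123. 124. 103.  96.  96.  89. 128. 128. 127. 127. 128. 128. 128.]
rail y74.. 2mm 552 [130. 148. 149. 148. 148. 148. 148. 148. 148. 114. 101. 122. 127. 127. 128. 128. 128. 128. 128. 128.]
rail y74.. 2mm 554 [133. 140. 140. 140. 137. 136. 138. 138. 138. 116. 126. 128. 127. 127. 128. 128. 128. 128. 128. 128.]
 138. 137. 135. 133. 136. 138. 128.  99.  72.  70. 130. 148. 139.  71.  52. 115.]
 137. 135. 134. 133. 136. 138. 102. 121. 127. 127. 128. 128. 128. 128. 128. 128.]
```

```bash
python3 -c "
from cell import env
print(env.job_done())"
```

```text
the job is handed in; nothing more can be done
None
```

The tin stands upright in the outline, within about 1 mm of its centre; the plate's scribed line is about 0.5 mm short of the stand's front edge with the gripper still holding it, and the job is handed in (no verdict was returned).

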